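Park the gas cylinder in its cradle and shut the gate

ROBOT

A 6-joint arm with a two-finger parallel gripper is mounted at the origin on the work surface. World frame = base frame: x ahead of the robot, y to its left, z up, the work surface at z = 0. Lengths are in mm, angles in rad, forces in N, time in s.
With the tool pointing down it reaches from about 350 to 875 mm from the base axis. Payload 4.2 kg.
Tool frame: the origin (TCP) lies midway between the tips of the shut fingers; the grasp point (between the pads) lies 19 mm behind it; y points along the fingers, x is the direction in which the jaws open and shut, and the axes are right-handed (so a half turn about y gives the same grasp; the last joint's range is limited). The gripper opens to 85 mm and grips with 20 to 120 N. Pads are 22 mm wide; open, the fingers measure 114 mm over their backs; the gripper's body (76 mm by 85 mm) begins 54 mm behind the grasp point. The pads swing forward as they close: fully open they stand 13 mm farther back than shut.
Start: joints at [0.259, 0.385, 0.008, 0, -1.194, -0.259], TCP at [624.979, 0.025, 231.312] pointing down, gripper open.
Joint ranges: [-3.14, 3.14], [-1.21, 2.06], [-1.07, 1.41], [-3.16, 2.05], [-2.99, -0.16], [-3.1, 3.1]. Speed limits (rad/s): [2.79, 2.79, 3.14, 3.14, 3.14, 3.14].

INTERFACE

Orientations are given as a unit quaternion [x, y, z, w].
In Python, from bench import read_state, get_image, job_done gives the robot as it stands.
- The arm moves only by the tool play_rows, never from a script. Its argument "series" is a list of rows, each a list of 7 numbers: the shift along the tool's x, y, z in m, then the turn, a rotation vector about the tool's x, y, z in rad, then the finger opening in m, from 0 to 0.0854. In form: [[x, y, z, wx, wy, wz, claw], ...]. A call has 1 to 10 rows; each row shifts and turns the pose as measured when the row begins, along the tool's axes as they then stand; what a row does not reach is not made up. A row lasts 1/10 s, in which the tool goes at most 50 mm and 8.59 degrees, less where a joint would pass 70% of its speed; a pose out of reach is approached as far as the arm can. A call with a gripper value outside its range is refused whole. The fingers move at their own pace and stop on an object; the grip force is fixed at half the most. Time passes only in rows, so rows that do not move let the fingers close. It gives the time, the measured TCP pose, the force and the opening at its end, in the units of the state.
- read_state(): the state, without advancing time (a new reading comes with each control period).
- get_image(name): name is "scene" or "side" or "wrist"; returns a dict with "color" (384x512x3 uint8, red, green, blue), "intrinsics" (3x3 intrinsics, pixels), "origin" and "orientation" of the camera in the world. Camera axes: x right, y down, z forward; pixel columns grow to the right and rows downward; lengths in mm; the calibration is good to about 2 mm. The wrist camera is an equidistant fisheye: a pixel r from the principal point sees the ray r / f radians off the axis. A picture is of the moment at which its call begins. There is no depth.
- job_done(): hands the job in, once; it reports no verdict.
The state is a dict: "clock": time; "joints": joint angles; "joint_vel": joint speeds; "joint_efforts": joint torques, N m; "position": TCP position; "ee_rot": TCP orientation; "contact_force": force on the tool from outside, world axes, zero at the start; "wrist_torque": the same for the moment, N m; "gripper_width": finger opening in mm.
Only numpy, scipy, OpenCV 4.12 (cv2) and the standard library are available. Lean on these libraries where they do the work, as an engineer would, in place of code of your own. Each camera call takes 0.05 s, during which the arm holds its last target. There are 200 camera calls.

TASK

Push the small blue gas cylinder across the welding bench into the yellow cradle until it is home against the back wall, then swing the red gate shut across the front of it. The cylinder must slide standing on its foot the whole way, not be picked up or tipped (it topples if pushed high up), and everything else on the bench is to stay where it is.

Things in the scene. Friction and masses are not known exactly. Their poses are not given: they have to be found in the camera images.
- cylinder: Gas cylinder standing loose: round blue body 72 mm across, 230 mm tall, green shoulder and brass valve above, 300 mm in all, 0.55 to 0.95 kg. Origin: centre of its underside, on the bench; z up its length. Friction on the bench is about 0.5 to 0.7: a push lower than 40 mm above the bench slides it, one higher than about 75 mm tips it.
- cradle: Fixed yellow cradle, open-fronted U of plate 60 mm high, no floor. Origin: on the bench, where the cylinder's underside centre lies when home. +x points from the open front inwards, +y to the hinge side (the robot's side), z up. Back wall: inner face at x = +37 mm. Side walls: inner faces at y = +50 and -50, 8 mm thick, from x = -45 (front) to +45. Hinge post: 14 mm across, 77 tall, at x = -52, y = +62.
- gate (a joint): Angle of the red gate about its upright hinge, rad: 0 = shut against its stop, across the cradle's front; grows as it opens (clockwise from above), up to 2.6. At 0 the bar points along the cradle's -y, at 1.57 straight out along its -x, beyond that it leans out to +y. Starts at 1.75 to 2.0. No spring, stays where left; about 1 N at the tip moves it.
- gate_hinge (a point): Point on the gate's hinge axis at the mid-height of the bar, 60 mm above the bench: x = -52, y = +62 mm in the cradle's frame.
- gate_tip (a point): Free end of the red bar, 122 mm from the hinge, 60 mm above the bench. The bar is 10 mm thick and 22 mm high (49 to 71 mm above the bench), with an upright red round 18 mm across and 26 mm high at this end. Shut, its inner face is at x = -47 mm in the cradle's frame, 11 mm clear of the homed cylinder.
- spray: Bystander, not to be moved: aerosol can, 65 mm across, 190 mm tall, standing. Origin: centre of its underside.
- hammer: Bystander, not to be moved: hammer lying flat, 260 mm long along its x, 26 mm high. Origin: centre of its underside.
- brush: Bystander, not to be moved: hand brush lying flat, 200 mm long along its x, 20 mm high. Origin: centre of its underside.
- mug: Bystander, not to be moved: white mug, 80 mm across, 90 mm tall. Origin: centre of its underside.
- paste: Bystander, not to be moved: jar with a green lid, 70 mm across, 60 mm tall. Origin: centre of its underside.
- nozzles: Bystander, not to be moved: open steel cup, 90 mm across, 60 mm tall. Origin: centre of its underside.
- magnet: Bystander, not to be moved: red and steel welding magnet, 100 mm triangle, standing on one leg of the triangle. Origin: centre of its underside.

How it is judged (in metres and radians):
On the way, in this order (a step that is already met when the one before it is completed fails the run):
1. the cylinder stands home in the cradle while the gate is still open (x of cylinder in the frame of cradle between -0.012 and 0.012 m and y of cylinder in the frame of cradle between -0.02 and 0.02 m and angle between cylinder's own z axis and vertical below 0.05 rad and height (world z) of cylinder below 0.005 m and value of joint gate above 0.8 rad), for 0.2 s.
2. the gate is shut (value of joint gate below 0.12 rad), for 0.2 s.
At the end, for the whole second after the job is handed in: The cylinder stands upright (within 0.05 rad) and still on the bench in the cradle, its centre within 12 mm of the home point front to back and 20 mm sideways, and the gate is shut to within 0.12 rad (x of cylinder in the frame of cradle between -0.012 and 0.012 m and y of cylinder in the frame of cradle between -0.02 and 0.02 m and angle between cylinder's own z axis and vertical below 0.05 rad and height (world z) of cylinder below 0.005 m and linear speed of cylinder below 0.02 m/s and value of joint gate below 0.12 rad); the robot touches nothing.
It fails at once if the cylinder is tipped by more than 0.2 rad (angle between cylinder's own z axis and vertical above 0.2 rad).
It fails at once if the cylinder is lifted off the bench (by more than 12 mm) (height (world z) of cylinder above 0.012 m).
It fails at once if something else on the bench is moved by more than 20 mm (distance of any of spray, hammer, brush, mug, paste, nozzles, magnet from where it was at the start of the episode above 0.02 m).
It also fails if it takes over 64 s, if anything falls off the work surface, if the arm or the gripper's body presses on something with over 40 N, if the wrist force passes 120 N, or if a joint passes its speed limit or range.

## Working session

There is one attempt and no reset: what is moved stays moved. The work goes in short steps, Python scripts to look and compute and a tool call to move; the robot and the scene stay as the last step left them, time stands still between calls to the robot, and variables do not carry over. Pictures are saved under pics/ and viewed, about 8 in all and at most 12, crops included, and the job is handed in when it is done.

Besides the shell and the picture viewer there is one more tool, called after "Call:" as name(argument=value, ...) on one line, values as JSON. play_rows: Moves the arm, as the interface text tells. Its arguments: {"type":"object","properties":{"series":{"type":"array","items":{"type":"array","items":{"type":"number"}}}},"required":["series"]}

```bash
mkdir -p pics; ls; cat > h.py <<'E'
import numpy as np,cv2
from bench import read_state,get_image,job_done
from scipy.spatial.transform import Rotation as R
def rd(o):
    o=np.array(o); return o if o.shape==(3,3) else R.from_quat(o).as_matrix()
def save(im,n): cv2.imwrite('pics/'+n,cv2.cvtColor(im['color'],cv2.COLOR_RGB2BGR))
def ray(im,u,v):
    K=np.array(im['intrinsics']); d=np.array([(u-K[0,2])/K[0,0],(v-K[1,2])/K[1,1],1.])
    return np.array(im['origin']),rd(im['orientation'])@d
def atz(im,u,v,z):
    o,d=ray(im,u,v); return o+d*(z-o[2])/d[2]
def proj(im,p):
    K=np.array(im['intrinsics']); c=(np.atleast_2d(p)-im['origin'])@rd(im['orientation']); q=c@K.T; return q[:,:2]/q[:,2:]
E
python3 - <<'E'
from h import *
import pickle
d={}
for n in ('scene','side'):
    d[n]=im=get_image(n); save(im,n+'0.png'); print(n,im['intrinsics'],im['origin'],im['orientation'])
pickle.dump(d,open('im0.pkl','wb'))
a=np.vstack([d[n]['color'][...,::-1] for n in d])
print(read_state())
E
```

```text
pics
scene [[366.97146831   0.         251.16082258]
 [  0.         366.97146831 189.37240679]
 [  0.           0.           1.        ]] [1196.43874291 -507.66299434  658.32180643] [ 0.79874235  0.38982542 -0.19458669 -0.41494918]
side [[474.51769255   0.         259.28338836]
 [  0.         474.51769255 191.61431026]
 [  0.           0.           1.        ]] [-586.60726255  626.61028955 1173.65257075] [-0.45668142  0.78652022 -0.3573026   0.21251559]
{'clock': 0.1, 'joints': array([ 2.58595161e-01,  3.85495170e-01,  6.77734821e-03, -4.48107456e-04,
       -1.19400995e+00, -2.58617094e-01]), 'joint_vel': array([ 7.80844331e-04, -1.25522848e-03,  3.02763410e-03,  1.85129177e-03,
       -2.81992199e-04,  1.04755241e-06]), 'joint_efforts': array([-2.41840362e-04, -3.93318665e+01,  1.88929778e+01,  4.19793829e+00,
       -2.58899068e-03, -3.31562532e-06]), 'position': array([6.24481251e+02, 1.86979187e-02, 2.30325484e+02]), 'ee_rot': array([ 6.31631795e-04, -7.07074164e-01,  7.07138702e-01,  7.64008859e-04]), 'contact_force': array([-0.02540155, -0.50198498, -0.5919719 ]), 'wrist_torque': array([ 0.01274127, -0.05087486,  0.02043063]), 'gripper_width': 85.39862674435659}
```

View pics/scene0.png

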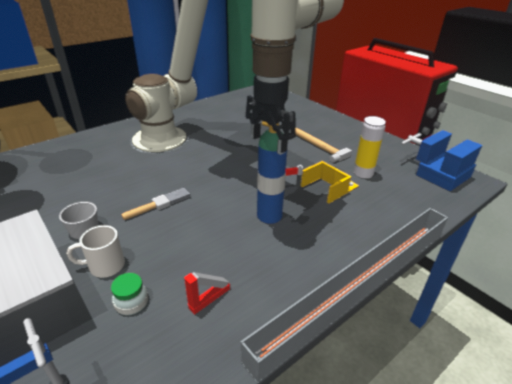

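View pics/side0.png

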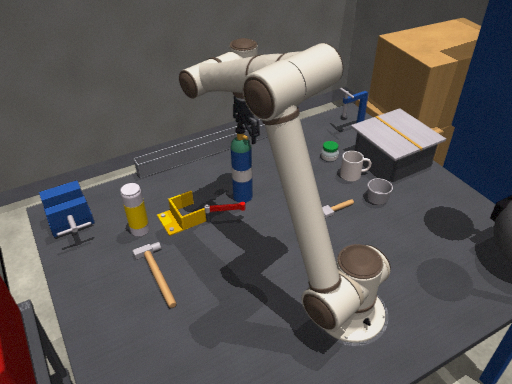

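The scene view shows the cylinder's foot near (270,218), the cradle near (328,180) and the gate tip near (293,171). In the side view the cylinder's foot is near (242,198), the cradle near (186,212), and the gate runs from (207,210) to (243,206). I'll enlarge both around these points.

```bash
python3 - <<'E'
from h import *
import pickle
d=pickle.load(open('im0.pkl','rb'))
def crop(n,x,y,w,h,s):
    c=cv2.resize(d[n]['color'][y:y+h,x:x+w,::-1],None,fx=s,fy=s,interpolation=cv2.INTER_CUBIC)
    for k in range(0,w,10): cv2.putText(c,str(x+k),(k*s,8),0,.3,(255,255,255),1); c[:, k*s]=c[:,k*s]//2+60
    for k in range(0,h,10): cv2.putText(c,str(y+k),(0,k*s+4),0,.3,(255,255,255),1); c[k*s]=c[k*s]//2+60
    return c
cv2.imwrite('pics/c0.png',np.vstack([crop('scene',245,130,130,50+45,6)[:, :780],])) 
cv2.imwrite('pics/c1.png',crop('side',120,130,135,100,5))
for uv in [(270,220),(325,180),(293,171)]: print(atz(d['scene'],*uv,0).round())
for uv in [(242,200),(207,210),(243,206)]: print(atz(d['side'],*uv,0).round())
E
```

```text
[623.  23.   0.]
[580. 294.   0.]
[478. 249.   0.]
[589.  45.   0.]
[605. 181.   0.]
[558.  58.   0.]
```

View pics/c0.png

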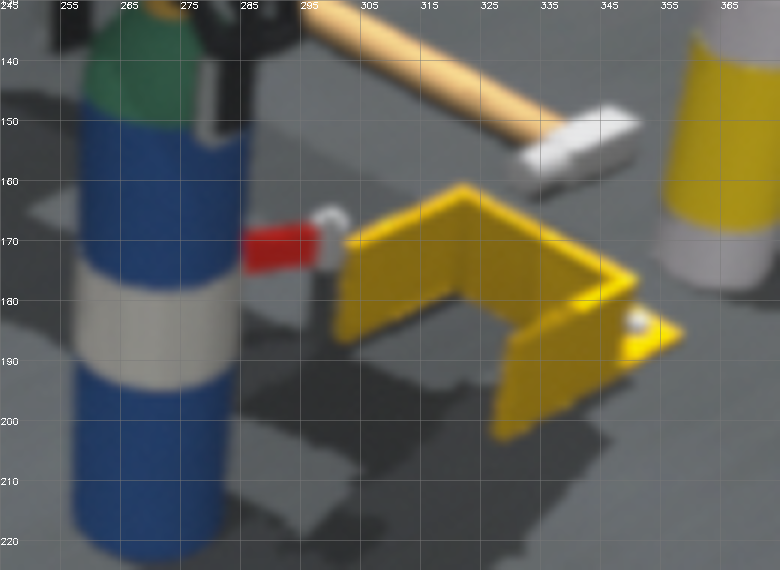

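View pics/c1.png

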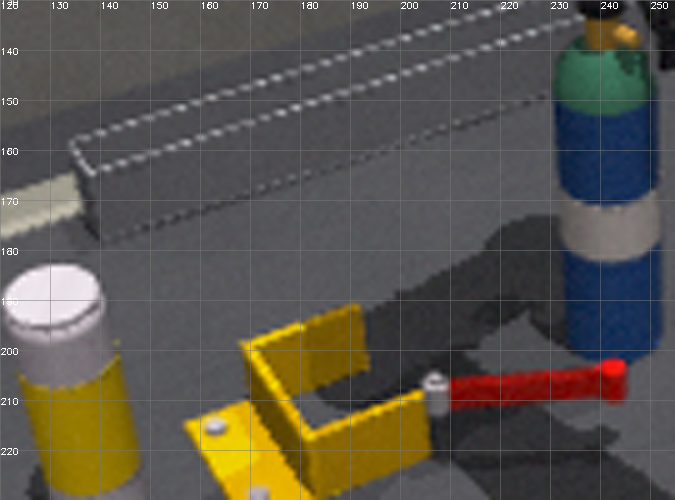

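```bash
cat > fit.py <<'E'
from h import *
import pickle
from scipy.optimize import least_squares as LS
d=pickle.load(open('im0.pkl','rb')); S,D=d['scene'],d['side']
obs=[(S,-45,50,60,302.8,171.3),(S,-45,50,0,300.8,187.2),(S,45,58,60,322,160.8),(S,45,-58,60,351.2,176.2),(S,-45,-58,0,327.8,203.3),(S,-45,-58,60,330.3,186.7),(S,-52,62,77,300,165.8),
(D,-45,58,60,206,208.4),(D,-45,58,0,206,222),(D,45,58,60,182,218),(D,45,-58,60,168,199),(D,-45,-50,60,192,191),(D,-45,-50,0,193.6,203.6),(D,-52,62,77,207.2,206)]
def cw(p,x,y,z):
    c,s=np.cos(p[2]),np.sin(p[2]); return np.array([p[0]+c*x-s*y,p[1]+s*x+c*y,z])
f=lambda p:np.concatenate([proj(o[0],cw(p,*o[1:4]))[0]-o[4:] for o in obs])
r=LS(f,[600,230,1.57],loss='soft_l1'); p=r.x; print('cradle',p.round(3)); print(f(p).round(1).reshape(-1,2).tolist())
t=np.linspace(0,6.283,200)
def cy(q):
    out=[]
    for im,(umin,umax,vmax) in ((S,(257,282,223.3)),(D,(233.2,252,202.4))):
        P=proj(im,np.c_[q[0]+36*np.cos(t),q[1]+36*np.sin(t),0*t]); out+=[P[:,0].min()-umin,P[:,0].max()-umax,P[:,1].max()-vmax]
    return out
q=LS(cy,[620,40]); print('cyl',q.x.round(1),np.round(q.fun,1))
c,s=np.cos(p[2]),np.sin(p[2]); e=q.x-p[:2]; print('cyl in cradle',c*e[0]+s*e[1],-s*e[0]+c*e[1])
h=cw(p,-52,62,60); print('hinge',h)
g=atz(D,242.8,202.8,73)
def tip(a): # bar direction at a: cradle -y rotated clockwise by a
    return cw(p,-52-122*np.sin(a),62-122*np.cos(a),73)
a=LS(lambda a:proj(D,tip(a[0]))[0]-[242.8,202.8],[1.8]); print('gate',a.x,a.fun,tip(a.x[0]),g)
# bystander rough (base pts)
for n,im,u,v in (('hammerhead',D,147,250),('hammerend',D,172,303),('spray',D,140,232),('brush',D,335,207),('brushS',S,187,192),('brushS2',S,124,214),('magnetS',S,195,308),('magnet2',S,230,285)): print(n,atz(im,u,v,10 ).round())
E
python3 fit.py
```

```text
cradle [610.508 251.927   1.59 ]
[[0.4, -0.5], [0.6, -0.3], [-0.8, -0.6], [-0.7, -0.2], [0.0, 0.1], [0.3, 0.1], [-0.7, -0.7], [-0.8, 0.2], [0.6, -1.0], [-0.9, -0.1], [-0.0, -0.6], [0.2, 0.0], [0.2, -0.2], [-0.0, -1.1]]
cyl [606.3  34.9] [-0.5  0.1  0.5 -0.5 -0.   0.5]
cyl in cradle -216.8701039212642 8.37496269318585
hinge [549.52112267 198.74259421  60.        ]
gate [1.99103495] [-0.11768446  0.01543633] [501.90210046  86.41971709  73.        ] [501.76883379  86.03051466  73.        ]
hammerhead [518. 437.  10.]
hammerend [280. 443.  10.]
spray [609. 430.  10.]
brush [ 378. -222.   10.]
brushS [381. -98.  10.]
brushS2 [ 366. -289.   10.]
magnetS [ 751. -295.   10.]
magnet2 [ 747. -202.   10.]
```

The fits agree within about 1 px. Cradle: (610.5, 251.9), yaw 1.59. Cylinder: (606, 35). Gate: 1.99 rad, inside its stated range.

I'll push with a tool tilted 45° and the fingers about 40 mm apart, which gives two low contacts. First I back off in −y and tilt.

Call:
play_rows(series=[[0,0,0.04,0,0,0,0.04],[0,0,0.04,0,0,0,0.04],[0,0,0.03,-0.1,0,0,0.04],[0,0,0,-0.14,0,0,0.04],[0,0,0,-0.14,0,0,0.04],[0,0,0,-0.14,0,0,0.04],[0,0,0,-0.14,0,0,0.04],[0,0,0,-0.13,0,0,0.04]])

```text
clock: 0.9
position: [624.5, -108.6, 229.7]
ee_rot: [-0.006, 0.93, -0.367, 0.002]
contact_force: [0.6, -0.7, -0.8]
gripper_width: 40.0
```

```bash
cat >> h.py <<'E'
def step(target,tilt=45,n=1,yaw=0):
    s=read_state(); M=R.from_quat(s['ee_rot']); 
    G=R.from_euler('z',yaw,degrees=True)*R.from_euler('x',tilt,degrees=True)*R.from_quat([0,-2**.5/2,2**.5/2,0])
    d=M.inv().apply(np.array(target)-s['position'])/1000; w=(M.inv()*G).as_rotvec()
    print('t',round(s['clock'],2),'pos',s['position'].round(1),'F',np.round(s['contact_force'],1),'grip',round(s['gripper_width'],1),'fingerdir',M.as_matrix()[:,1].round(3),'toolx',M.as_matrix()[:,0].round(3))
    print('shift total',d.round(4),'per row /%d'%n,(d/n).round(4),'turn',w.round(3))
E
python3 -c "
from h import *
step([606,-60,60],n=4)"
```

```text
t 0.9 pos [ 624.5 -108.6  229.7] F [ 0.6 -0.7 -0.8] grip 40.0 fingerdir [-0.009  0.731 -0.683] toolx [-1.    -0.013  0.   ]
shift total [0.0178 0.1516 0.0906] per row /4 [0.0044 0.0379 0.0227] turn [0.034 0.008 0.009]
```

Call:
play_rows(series=[[0.0045,0.038,0.0227,0.034,0.008,0.009,0.04],[0.0045,0.038,0.0227,0,0,0,0.04],[0.0045,0.038,0.0227,0,0,0,0.04],[0.0045,0.038,0.0227,0,0,0,0.04],[0,0,0,0,0,0,0.04]])

```text
clock: 1.4
position: [604.9, -69.6, 48.2]
ee_rot: [0.005, 0.924, -0.382, -0.005]
contact_force: [-1.2, 1.3, -0.5]
gripper_width: 39.9
```

```bash
python3 -c "
from h import *
step([606,-40,24],n=4)
im=get_image('scene');save(im,'s1.png');sd=get_image('side')
cv2.imwrite('pics/v1.png',np.hstack([cv2.resize(im['color'][110:260,200:350,::-1],None,fx=2.6,fy=2.6),cv2.resize(sd['color'][100:250,170:320,::-1],None,fx=2.6,fy=2.6)]))"
```

```text
t 1.4 pos [604.9 -69.6  48.2] F [-1.2  1.3 -0.5] grip 39.9 fingerdir [ 0.005  0.709 -0.706] toolx [-1.     0.013  0.005]
shift total [-0.0008  0.038  -0.0038] per row /4 [-0.0002  0.0095 -0.0009] turn [ 0.002 -0.013 -0.005]
```

View pics/v1.png

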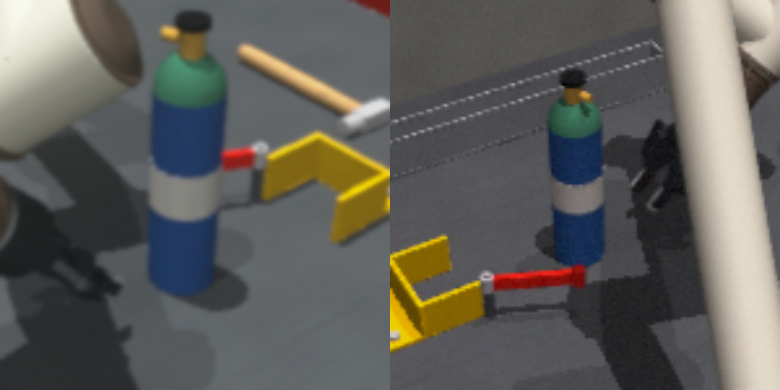

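The fingers stand low behind the cylinder, which is upright. Next I descend to contact height and start the push.

Call:
play_rows(series=[[0,0.0095,-0.001,0,-0.013,0,0.04],[0,0.0095,-0.001,0,0,0,0.04],[0,0.0095,-0.001,0,0,0,0.04],[0,0.0095,-0.001,0,0,0,0.04],[0,0,0,0,0,0,0.04]])

```text
clock: 2.0
position: [615.7, -42.5, 37.3]
ee_rot: [0.007, 0.922, -0.386, 0.016]
contact_force: [0.3, -0.1, 0.0]
gripper_width: 40.0
```

```bash
python3 -c "
from h import *
step([606,0,24],n=5)"
```

```text
t 2.0 pos [615.7 -42.5  37.3] F [ 0.3 -0.1  0. ] grip 40.0 fingerdir [ 0.026  0.701 -0.712] toolx [-0.999  0.002 -0.034]
shift total [ 0.0102  0.039  -0.0211] per row /5 [ 0.002   0.0078 -0.0042] turn [-0.008  0.023 -0.026]
```

```bash
python3 -c "
from h import *
s=read_state();print(s['joints'].round(3),s['joint_vel'].round(3),s['joint_efforts'].round(1),s['wrist_torque'])"
```

```text
[-0.223  0.715  0.101 -0.809 -1.262  0.617] [-0.005 -0.015  0.014  0.016 -0.001 -0.002] [  0.1 -50.3  14.6   1.3  -0.7   0. ] [-1.42859461  0.06256441  0.01531725]
```

Call:
play_rows(series=[[0.005,0,0,0,0.01,-0.013,0.04],[0.005,0.0,0.0,0,0.01,-0.013,0.04]])

```text
clock: 2.2
position: [605.5, -42.3, 37.6]
ee_rot: [-0.001, 0.922, -0.387, 0.001]
contact_force: [0.4, 0.1, 0.2]
gripper_width: 40.1
```

```bash
python3 -c "
from h import *
step([606,-30,24],n=3)
s=read_state();print(s['joints'].round(3),s['joint_vel'].round(3))"
```

```text
t 2.2 pos [605.5 -42.3  37.6] F [0.4 0.1 0.2] grip 40.1 fingerdir [-0.002  0.701 -0.713] toolx [-1.    -0.003 -0.001]
shift total [-0.0006  0.0183  0.0008] per row /3 [-0.0002  0.0061  0.0003] turn [-0.009  0.003  0.002]
[-0.221  0.713  0.092 -0.795 -1.278  0.595] [ 0.009 -0.013 -0.041  0.075 -0.083 -0.108]
```

Call:
play_rows(series=[[0,0.007,0,-0.009,0.003,0,0.04],[0,0.007,0,0,0,0,0.04],[0,0.006,0,0,0,0,0.04]])

```text
clock: 2.5
position: [605.4, -28.3, 23.1]
ee_rot: [-0.0, 0.924, -0.383, -0.0]
contact_force: [-0.2, 0.4, -0.1]
gripper_width: 39.7
```

```bash
python3 -c "
from h import *
step([606,0,22],n=4)"
```

```text
t 2.5 pos [605.4 -28.3  23.1] F [-0.2  0.4 -0.1] grip 39.7 fingerdir [-0.001  0.707 -0.707] toolx [-1.     0.     0.001]
shift total [-0.0006  0.0208 -0.0192] per row /4 [-0.0001  0.0052 -0.0048] turn [ 0.    -0.001  0.001]
```

Accurate now. I push slowly, about 8 mm per row, drifting slightly in +x (tool −x).

Call:
play_rows(series=[[0,0.0055,-0.005,0,0,0,0.04],[0,0.0055,-0.005,0,0,0,0.04],[0,0.0055,-0.0055,0,0,0,0.04],[0,0.0055,-0.0055,0,0,0,0.04],[0,0.0055,-0.0055,0,0,0,0.04],[0,0.0055,-0.0055,0,0,0,0.04]])

```text
clock: 3.1
position: [605.6, 19.6, 20.8]
ee_rot: [0.0, 0.923, -0.384, -0.001]
contact_force: [-0.3, -2.8, -0.1]
gripper_width: 40.2
```

```bash
python3 -c "
from h import *
step([607,60,22],n=6)"
```

```text
t 3.1 pos [605.6  19.6  20.8] F [-0.3 -2.8 -0.1] grip 40.2 fingerdir [-0.     0.705 -0.709] toolx [-1.     0.001  0.001]
shift total [-0.0014  0.0276 -0.0295] per row /6 [-0.0002  0.0046 -0.0049] turn [-0.003 -0.001  0.   ]
```

Call:
play_rows(series=[[-0.0003,0.005,-0.0053,-0.003,0,0,0.04],[-0.0003,0.005,-0.0053,0,0,0,0.04],[-0.0003,0.005,-0.0053,0,0,0,0.04],[-0.0003,0.005,-0.0053,0,0,0,0.04],[-0.0003,0.005,-0.0053,0,0,0,0.04]])

```text
clock: 3.6
position: [606.7, 59.1, 21.1]
ee_rot: [0.0, 0.924, -0.383, -0.001]
contact_force: [0.5, -1.7, -2.3]
gripper_width: 40.2
```

```bash
python3 -c "
from h import *
step([608,140,22],n=10)
im=get_image('scene');sd=get_image('side')
cv2.imwrite('pics/v2.png',np.hstack([cv2.resize(im['color'][90:240,230:380,::-1],None,fx=2.6,fy=2.6),cv2.resize(sd['color'][120:270,140:290,::-1],None,fx=2.6,fy=2.6)]))"
```

```text
t 3.6 pos [606.7  59.1  21.1] F [ 0.5 -1.7 -2.3] grip 40.2 fingerdir [-0.001  0.706 -0.708] toolx [-1.     0.001  0.002]
shift total [-0.0013  0.0565 -0.0579] per row /10 [-0.0001  0.0056 -0.0058] turn [-0.001 -0.002  0.001]
```

View pics/v2.png

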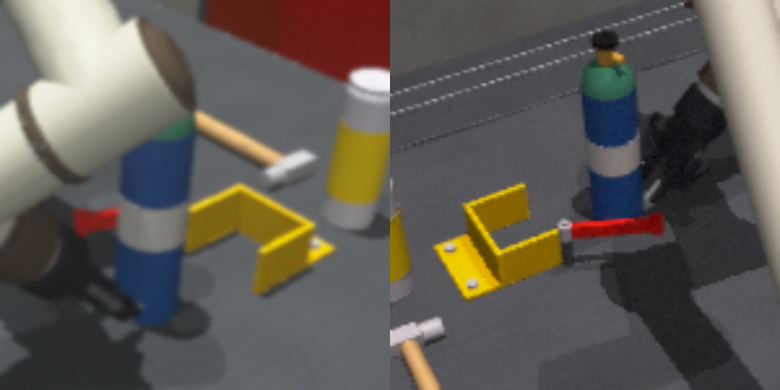

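Upright, cradled by both fingers and heading for the opening; the gate is untouched.

Call:
play_rows(series=[[-0.0002,0.0056,-0.0056,-0.001,-0.002,0,0.04],[-0.0002,0.0056,-0.0056,0,0,0,0.04],[-0.0002,0.0056,-0.0056,0,0,0,0.04],[-0.0002,0.0056,-0.0056,0,0,0,0.04],[-0.0002,0.0056,-0.0056,0,0,0,0.04],[-0.0002,0.0056,-0.0056,0,0,0,0.04],[-0.0002,0.0056,-0.0056,0,0,0,0.04],[-0.0002,0.0056,-0.0056,0,0,0,0.04]])

```text
clock: 4.5
position: [608.5, 126.8, 21.6]
ee_rot: [-0.0, 0.924, -0.383, 0.0]
contact_force: [0.4, -3.2, -0.9]
gripper_width: 40.2
```

```bash
cat > cyl.py <<'E'
# cylinder position from blue silhouette in the side view (foot may be hidden): body mid-lines + shading-free blue mask
from h import *
from scipy.optimize import least_squares as LS
def blue(im,box):
    h=cv2.cvtColor(im['color'],cv2.COLOR_RGB2HSV); m=cv2.inRange(h,(105,120,40),(125,255,255)); k=np.zeros_like(m); x,y,w,hh=box; k[y:y+hh,x:x+w]=m[y:y+hh,x:x+w]; return k
E
python3 -c "
from h import *
step([610,200,22],n=8)"
```

```text
t 4.5 pos [608.5 126.8  21.6] F [ 0.4 -3.2 -0.9] grip 40.2 fingerdir [-0.     0.707 -0.707] toolx [-1.    -0.001 -0.   ]
shift total [-0.0016  0.0515 -0.0521] per row /8 [-0.0002  0.0064 -0.0065] turn [-0.  0.  0.]
```

Call:
play_rows(series=[[-0.0002,0.0056,-0.0056,0,0,0,0.04],[-0.0002,0.0056,-0.0056,0,0,0,0.04],[-0.0002,0.0056,-0.0056,0,0,0,0.04],[-0.0002,0.0056,-0.0056,0,0,0,0.04],[-0.0002,0.0056,-0.0056,0,0,0,0.04],[-0.0002,0.0056,-0.0056,0,0,0,0.04],[-0.0002,0.004,-0.004,0,0,0,0.04],[0,0.003,-0.003,0,0,0,0.04]])

```text
clock: 5.3
position: [609.5, 190.2, 21.6]
ee_rot: [-0.001, 0.924, -0.383, 0.0]
contact_force: [-0.4, -3.5, -0.6]
gripper_width: 40.1
```

```bash
python3 -c "
from h import *
step([610,214,22],n=8)
im=get_image('scene');sd=get_image('side')
cv2.imwrite('pics/v3.png',np.hstack([cv2.resize(im['color'][60:210,250:400,::-1],None,fx=2.6,fy=2.6),cv2.resize(sd['color'][110:260,120:270,::-1],None,fx=2.6,fy=2.6)]))"
```

```text
t 5.3 pos [609.5 190.2  21.6] F [-0.4 -3.5 -0.6] grip 40.1 fingerdir [-0.001  0.707 -0.707] toolx [-1.    -0.002  0.   ]
shift total [-0.0006  0.0166 -0.0171] per row /8 [-0.0001  0.0021 -0.0021] turn [0.    0.001 0.001]
```

View pics/v3.png

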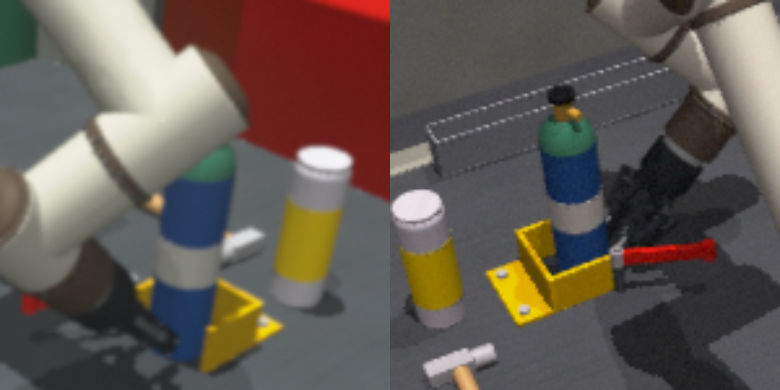

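Upright and centred between the side walls, with about 22 mm to go. I finish slowly and watch the force.

Call:
play_rows(series=[[0,0.003,-0.003,0,0,0,0.04],[0,0.003,-0.003,0,0,0,0.04],[0,0.002,-0.002,0,0,0,0.04],[0,0.002,-0.002,0,0,0,0.04]])

```text
clock: 5.8
position: [609.7, 204.4, 21.8]
ee_rot: [-0.0, 0.924, -0.383, 0.0]
contact_force: [-0.1, -3.0, -0.3]
gripper_width: 40.1
```

Call:
play_rows(series=[[0,0.0017,-0.0017,0,0,0,0.04],[0,0.0017,-0.0017,0,0,0,0.04]])

```text
clock: 6.0
position: [609.7, 209.4, 21.8]
ee_rot: [-0.0, 0.924, -0.383, 0.0]
contact_force: [-1.0, -3.6, -0.4]
gripper_width: 39.9
```

Call:
play_rows(series=[[0,0.0015,-0.0015,0,0,0,0.04]])

```text
clock: 6.1
position: [609.7, 211.6, 21.8]
ee_rot: [-0.0, 0.924, -0.383, -0.0]
contact_force: [-0.6, -2.5, 1.1]
gripper_width: 39.8
```

Call:
play_rows(series=[[0,0.0015,-0.0015,0,0,0,0.04]])

```text
clock: 6.2
position: [609.7, 213.9, 21.8]
ee_rot: [-0.0, 0.924, -0.383, 0.0]
contact_force: [-0.2, -2.8, 0.2]
gripper_width: 40.1
```

Call:
play_rows(series=[[0,0.0013,-0.0013,0,0,0,0.04]])

```text
clock: 6.3
position: [609.7, 215.9, 21.8]
ee_rot: [-0.0, 0.924, -0.383, 0.0]
contact_force: [-0.0, -2.9, -0.1]
gripper_width: 40.0
```

Call:
play_rows(series=[[0,0.0013,-0.0013,0,0,0,0.04]])

```text
clock: 6.4
position: [609.7, 217.9, 21.8]
ee_rot: [-0.0, 0.924, -0.383, 0.0]
contact_force: [0.0, -4.1, -0.2]
gripper_width: 39.8
```

```bash
python3 -c "
from h import *
import pickle
step([610,220,22],n=8)
im=get_image('scene');sd=get_image('side');pickle.dump({'scene':im,'side':sd},open('im1.pkl','wb'))
cv2.imwrite('pics/v4.png',np.hstack([cv2.resize(im['color'][120:220,270:370,::-1],None,fx=3.9,fy=3.9,interpolation=2),cv2.resize(sd['color'][130:230,140:240,::-1],None,fx=3.9,fy=3.9,interpolation=2)]))"
```

```text
t 6.4 pos [609.7 217.9  21.8] F [ 0.  -4.1 -0.2] grip 39.8 fingerdir [-0.001  0.707 -0.707] toolx [-1.    -0.001  0.   ]
shift total [-0.0003  0.0013 -0.0016] per row /8 [-0.      0.0002 -0.0002] turn [-0.     0.     0.001]
```

View pics/v4.png

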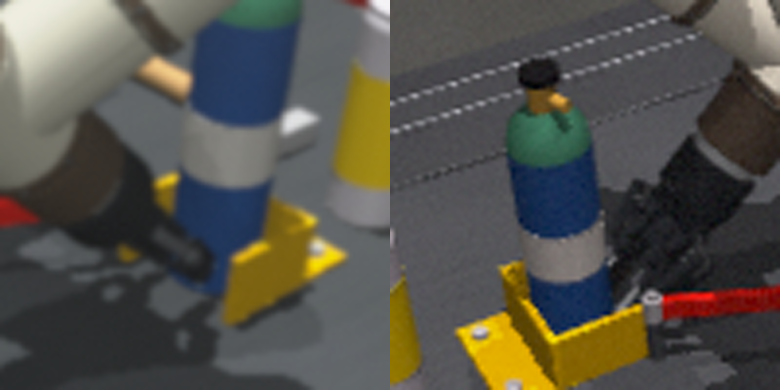

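Still about 4 N, so it is still sliding; nearly at the back wall. I keep going in 2 mm steps.

Call:
play_rows(series=[[0,0.0013,-0.0013,0,0,0,0.04]])

```text
clock: 6.6
position: [609.8, 218.8, 21.6]
ee_rot: [-0.0, 0.923, -0.384, 0.0]
contact_force: [-0.3, -10.4, 2.0]
gripper_width: 40.1
```

Call:
play_rows(series=[[0,0.0013,-0.0013,0,0,0,0.04]])

```text
clock: 6.7
position: [610.0, 218.8, 21.6]
ee_rot: [-0.0, 0.923, -0.385, 0.001]
contact_force: [-1.5, -9.8, 3.5]
gripper_width: 40.2
```

Call:
play_rows(series=[[0,0.0013,-0.0013,0,0,0,0.04]])

```text
clock: 6.8
position: [610.0, 218.7, 21.6]
ee_rot: [-0.001, 0.923, -0.386, 0.001]
contact_force: [-1.5, -9.1, 3.1]
gripper_width: 40.3
```

Force jumped to 10 N and the tool stopped at y = 218.8, so the cylinder is against the back wall. I back straight out, then rise.

Call:
play_rows(series=[[0,0,0,0,0,0,0.04],[0,-0.003,0.003,0,0,0,0.04],[0,-0.007,0.007,0,0,0,0.04],[0,-0.014,0.014,0,0,0,0.04],[0,-0.02,0.02,0,0,0,0.04],[0,-0.02,0.02,0,0,0,0.0],[0,-0.02,0.02,0,0,0,0.0],[0,-0.028,0,0,0,0,0.0],[0,-0.028,-0.0,0,0,0,0.0],[0,-0.028,-0.028,0,0,0,0.0]])

```text
clock: 7.8
position: [606.1, 49.4, 97.7]
ee_rot: [-0.003, 0.924, -0.383, -0.006]
contact_force: [0.9, 0.3, 0.1]
gripper_width: -0.1
```

```bash
python3 -c "
from h import *
import pickle
step([470,90,170],n=5)
im=get_image('scene');sd=get_image('side');pickle.dump({'scene':im,'side':sd},open('im1.pkl','wb'))
cv2.imwrite('pics/v5.png',np.hstack([cv2.resize(im['color'][110:210,270:370,::-1],None,fx=3.9,fy=3.9,interpolation=2),cv2.resize(sd['color'][130:230,150:250,::-1],None,fx=3.9,fy=3.9,interpolation=2)]))"
```

```text
t 7.8 pos [606.1  49.4  97.7] F [0.9 0.3 0.1] grip -0.1 fingerdir [-0.01   0.706 -0.708] toolx [-1.    -0.     0.014]
shift total [ 0.1371 -0.0212 -0.0785] per row /5 [ 0.0274 -0.0042 -0.0157] turn [-0.001 -0.01   0.01 ]
```

View pics/v5.png

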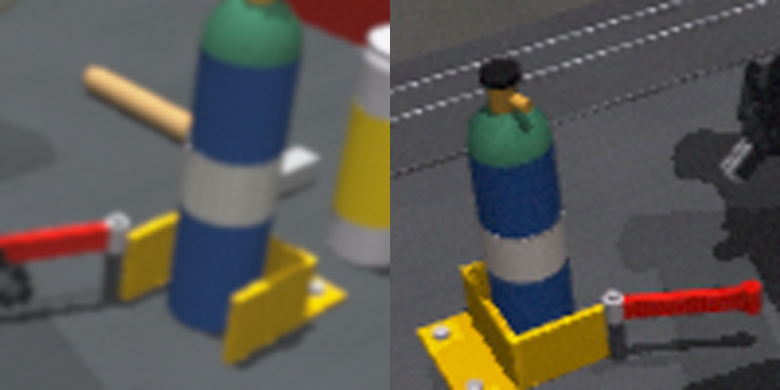

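The cylinder is upright in the cradle and the gate still open. In the scene view its foot's left edge is at u≈313.1 and its lowest edge at v≈195; I compare that with the home prediction.

```bash
python3 - <<'E'
from h import *
import pickle
from scipy.optimize import least_squares as LS
d=pickle.load(open('im1.pkl','rb')); S,D=d['scene'],d['side']
t=np.linspace(0,6.283,400)
def ext(im,x,y,z=0,r=36):
    P=proj(im,np.c_[x+r*np.cos(t),y+r*np.sin(t),z+0*t]); return P[:,0].min(),P[:,0].max(),P[:,1].max()
for y in (240,246,252): print(y,np.round(ext(S,610.5,y),1), 'z230 side',np.round(ext(D,610.5,y,225),1),'z60',np.round(ext(D,610.5,y,75),1))
# measured: blue mask row extents
for n,im,rows in(('S',S,range(130,196,6)),('D',D,range(172,212,4))):
    h=cv2.cvtColor(im['color'],cv2.COLOR_RGB2HSV); m=cv2.inRange(h,(105,110,30),(125,255,255))
    print(n,[(v,np.flatnonzero(m[v,250:360] if n=='S' else m[v,140:240])[[0,-1]]+(250 if n=='S' else 140)) for v in rows if m[v,140:360].any()])
E
```

```text
240 [308.8 332.3 197.3] z230 side [173.2 195.3 171.7] z60 [178.6 199.4 206.1]
246 [310.1 333.6 196.6] z230 side [171.5 193.6 172.3] z60 [177.  197.9 206.7]
252 [311.5 334.9 195.9] z230 side [169.7 191.9 172.9] z60 [175.4 196.3 207.3]
S [(130, array([321, 345])), (136, array([320, 343])), (142, array([320, 343])), (148, array([321, 341])), (166, array([317, 319])), (172, array([316, 337])), (178, array([315, 336])), (184, array([313, 328])), (190, array([315, 327]))]
D [(172, array([171, 191])), (176, array([171, 192])), (180, array([172, 192])), (184, array([173, 192])), (188, array([174, 190])), (200, array([192, 195])), (204, array([176, 195])), (208, array([178, 196]))]
```

Call:
play_rows(series=[[0.001,0,-0.04,0,-0.01,0.01,0],[0.028,-0.002,-0.02,0,0,0,0],[0.035,-0.005,-0.01,0,0,0,0],[0.035,-0.005,-0.005,0,0,0,0],[0.03,-0.005,0,0,0,0,0]])

```text
clock: 8.4
position: [480.0, 88.8, 169.6]
ee_rot: [0.005, 0.923, -0.383, 0.01]
contact_force: [0.1, -0.4, 0.2]
gripper_width: 0.4
```

```bash
python3 -c "
from h import *
step([472,115,120],n=3)"
```

```text
t 8.4 pos [480.   88.8 169.6] F [ 0.1 -0.4  0.2] grip 0.4 fingerdir [ 0.017  0.706 -0.708] toolx [-1.     0.001 -0.023]
shift total [0.0091 0.0535 0.0163] per row /3 [0.003  0.0178 0.0054] turn [-0.002  0.016 -0.017]
```

The silhouette matches a cylinder at y≈252, i.e. home. Now I lower the closed fingers on the robot's side of the bar.

Call:
play_rows(series=[[0.005,0.018,0.0055,0,0.016,-0.017,0],[0.005,0.018,0.0055,0,0,0,0],[0.005,0.018,0.0055,0,0,0,0],[0,0,0,0,0,0,0]])

```text
clock: 8.8
position: [462.4, 113.9, 119.4]
ee_rot: [0.002, 0.924, -0.383, -0.0]
contact_force: [0.4, -1.1, 0.7]
gripper_width: -0.2
```

```bash
python3 -c "
from h import *
step([466,112,58],n=3)"
```

```text
t 8.8 pos [462.4 113.9 119.4] F [ 0.4 -1.1  0.7] grip -0.2 fingerdir [ 0.003  0.706 -0.708] toolx [-1.     0.003 -0.001]
shift total [-0.0035  0.0421  0.0448] per row /3 [-0.0012  0.014   0.0149] turn [-0.001 -0.001 -0.003]
```

Call:
play_rows(series=[[-0.001,0.014,0.015,0,0,0,0],[-0.001,0.014,0.015,0,0,0,0],[-0.001,0.014,0.015,0,0,0,0],[0,0,0,0,0,0,0]])

```text
clock: 9.2
position: [469.6, 109.8, 56.8]
ee_rot: [0.002, 0.923, -0.384, 0.002]
contact_force: [-0.6, 0.2, 0.2]
gripper_width: -0.0
```

```bash
python3 -c "
from h import *
step([500,108,58],n=5)"
```

```text
t 9.2 pos [469.6 109.8  56.8] F [-0.6  0.2  0.2] grip -0.0 fingerdir [ 0.006  0.706 -0.709] toolx [-1.     0.003 -0.006]
shift total [-0.0304 -0.0019  0.0005] per row /5 [-0.0061 -0.0004  0.0001] turn [-0.002  0.002 -0.006]
```

```bash
cat > arc.py <<'E'
from h import *
p=[610.5,251.9,1.59]; c,s=np.cos(p[2]),np.sin(p[2]); W=np.array([[c,-s],[s,c]])
H=W@[-52,62]+p[:2]
for a in np.arange(2.0,-.01,-.2):
    u=W@[-np.sin(a),-np.cos(a)]; n=W@[np.cos(a),-np.sin(a)]  # n: closing direction
    corner=np.array([14.5*np.sign(n[0]), 8 if n[1]>0 else -23.])
    P=H+95*u-n*5-corner  # corner touches outer face at r=95
    print(round(a,1),P.round(1))
E
python3 arc.py
```

```text
2.0 [492.6 136.6]
1.8 [510.3 129.8]
1.6 [529.1 126.8]
1.4 [548.   96.5]
1.2 [566.5 101. ]
1.0 [583.7 109. ]
0.8 [599.  120.3]
0.6 [611.7 134.4]
0.4 [621.3 150.8]
0.2 [627.6 168.7]
0.0 [659.1 187.5]
```

Call:
play_rows(series=[[-0.006,0,0,0,0,0,0],[-0.006,0,0,0,0,0,0],[-0.006,0,0,0,0,0,0],[-0.006,0,0,0,0,0,0],[-0.006,0,0,0,0,0,0]])

```text
clock: 9.7
position: [503.8, 108.9, 60.6]
ee_rot: [0.003, 0.924, -0.384, 0.004]
contact_force: [-1.4, 0.1, 0.2]
gripper_width: 0.2
```

```bash
python3 -c "
from h import *
step([535,95,58],n=5)"
```

```text
t 9.7 pos [503.8 108.9  60.6] F [-1.4  0.1  0.2] grip 0.2 fingerdir [ 0.009  0.706 -0.708] toolx [-1.     0.002 -0.01 ]
shift total [-0.0312 -0.0077  0.0119] per row /5 [-0.0062 -0.0015  0.0024] turn [-0.002  0.006 -0.009]
```

Light contact of about 1 N. I follow the arc.

Call:
play_rows(series=[[-0.009,-0.0015,0.003,0,0.006,-0.009,0],[-0.009,-0.0015,0.003,0,0,0,0],[-0.009,-0.0015,0.0025,0,0,0,0],[-0.009,-0.001,0.0015,0,0,0,0],[-0.009,0,0,0,0,0,0]])

```text
clock: 10.2
position: [553.1, 98.9, 58.9]
ee_rot: [-0.001, 0.924, -0.382, 0.001]
contact_force: [-1.1, 0.2, 0.1]
gripper_width: 0.2
```

```bash
python3 -c "
from h import *
step([584,109,57],n=5)"
```

```text
t 10.2 pos [553.1  98.9  58.9] F [-1.1  0.2  0.1] grip 0.2 fingerdir [-0.001  0.708 -0.706] toolx [-1.    -0.002 -0.001]
shift total [-0.0309  0.0085 -0.0057] per row /5 [-0.0062  0.0017 -0.0011] turn [0.001 0.002 0.001]
```

Call:
play_rows(series=[[-0.008,0.001,-0.001,0,0,0,0],[-0.008,0.002,-0.001,0,0,0,0],[-0.008,0.003,-0.002,0,0,0,0],[-0.007,0.003,-0.003,0,0,0,0],[-0.007,0.004,-0.004,0,0,0,0]])

```text
clock: 10.7
position: [594.9, 114.6, 56.0]
ee_rot: [0.0, 0.923, -0.384, -0.0]
contact_force: [0.3, -0.8, -0.3]
gripper_width: -0.5
```

```bash
python3 -c "
from h import *
step([614,134,55],n=4)
sd=get_image('side');im=get_image('scene')
cv2.imwrite('pics/v6.png',np.hstack([cv2.resize(im['color'][100:220,260:380,::-1],None,fx=3.2,fy=3.2,interpolation=2),cv2.resize(sd['color'][130:250,150:270,::-1],None,fx=3.2,fy=3.2,interpolation=2)]))"
```

```text
t 10.7 pos [594.9 114.6  56. ] F [ 0.3 -0.8 -0.3] grip -0.5 fingerdir [ 0.     0.705 -0.709] toolx [-1.  0.  0.]
shift total [-0.0191  0.0144 -0.0131] per row /4 [-0.0048  0.0036 -0.0033] turn [-0.002 -0.    -0.   ]
```

View pics/v6.png

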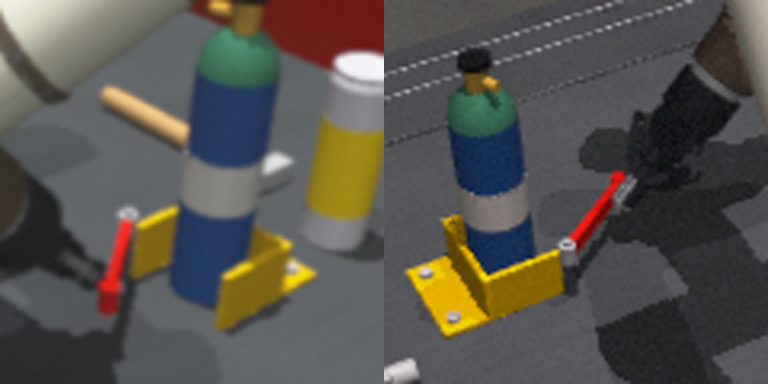

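The gate is half shut, the fingers are on its outer face near the tip, and the cylinder is undisturbed. Continuing along the arc.

Call:
play_rows(series=[[-0.006,0.005,-0.004,0,0,0,0],[-0.006,0.005,-0.004,0,0,0,0],[-0.005,0.005,-0.0045,0,0,0,0],[-0.004,0.006,-0.005,0,0,0,0]])

```text
clock: 11.2
position: [617.7, 143.8, 53.7]
ee_rot: [0.0, 0.923, -0.384, 0.001]
contact_force: [-0.2, -1.2, 0.5]
gripper_width: 0.4
```

```bash
python3 -c "
from h import *
step([634,175,52],n=5)"
```

```text
t 11.2 pos [617.7 143.8  53.7] F [-0.2 -1.2  0.5] grip 0.4 fingerdir [ 0.001  0.705 -0.709] toolx [-1.     0.    -0.001]
shift total [-0.0163  0.0233 -0.0209] per row /5 [-0.0033  0.0047 -0.0042] turn [-0.003  0.001 -0.001]
```

Call:
play_rows(series=[[-0.004,0.005,-0.0045,-0.003,0,0,0],[-0.003,0.005,-0.0045,0,0,0,0],[-0.003,0.005,-0.0045,0,0,0,0],[-0.002,0.004,-0.004,0,0,0,0]])

```text
clock: 11.6
position: [630.4, 172.9, 52.5]
ee_rot: [-0.0, 0.924, -0.382, 0.001]
contact_force: [-0.8, -1.4, 0.4]
gripper_width: 0.0
```

Call:
play_rows(series=[[-0.001,0.003,-0.003,0,0,0,0],[-0.001,0.003,-0.003,0,0,0,0]])

```text
clock: 11.8
position: [632.2, 182.6, 52.4]
ee_rot: [-0.001, 0.924, -0.382, 0.0]
contact_force: [-0.4, -2.0, -0.2]
gripper_width: -0.1
```

Call:
play_rows(series=[[0,0.002,-0.002,0,0,0,0],[0,0.002,-0.002,0,0,0,0]])

```text
clock: 12.0
position: [632.7, 188.8, 52.4]
ee_rot: [-0.0, 0.924, -0.382, 0.001]
contact_force: [-0.7, -1.5, 0.4]
gripper_width: 0.1
```

Call:
play_rows(series=[[0,0.0015,-0.0015,0,0,0,0]])

```text
clock: 12.1
position: [632.7, 189.0, 52.3]
ee_rot: [-0.001, 0.923, -0.384, 0.001]
contact_force: [-2.2, -11.3, 3.5]
gripper_width: -0.2
```

Call:
play_rows(series=[[0,0.0015,-0.0015,0,0,0,0]])

```text
clock: 12.2
position: [632.7, 188.9, 52.4]
ee_rot: [-0.001, 0.923, -0.385, 0.001]
contact_force: [-1.6, -8.6, 3.2]
gripper_width: -0.1
```

Call:
play_rows(series=[[0,0.0015,-0.0015,0,0,0,0]])

```text
clock: 12.3
position: [632.7, 188.8, 52.4]
ee_rot: [-0.001, 0.922, -0.386, 0.002]
contact_force: [-0.8, -6.6, 2.4]
gripper_width: 0.1
```

Force jumped to 11 N at y = 189, where the stop was predicted (187.5), so the gate is shut. I back off and check.

Call:
play_rows(series=[[0,0,0,0,0,0,0],[0,0,0,0,0,0,0],[0,-0.003,0.003,0,0,0,0],[0,-0.007,0.007,0,0,0,0],[0,-0.014,0.014,0,0,0,0],[0,-0.02,0.02,0,0,0,0],[0,-0.02,0.02,0,0,0,0],[0,-0.03,0.01,0,0,0,0],[0,-0.03,0.0,0,0,0,0],[0,0,0,0,0,0,0]])

```text
clock: 13.3
position: [631.8, 36.7, 88.3]
ee_rot: [-0.0, 0.922, -0.387, 0.0]
contact_force: [0.7, 0.7, 0.8]
gripper_width: -0.3
```

```bash
python3 - <<'E'
from h import *
step([632,60,90])
im=get_image('scene');sd=get_image('side')
p=[610.5,251.9,1.59]; c,s=np.cos(p[2]),np.sin(p[2])
def cw(x,y,z): return np.array([p[0]+c*x-s*y,p[1]+s*x+c*y,z])
t=np.linspace(0,6.283,60)
for I in (im,sd):
    for a in (0,.12): print('tip top pred a=%.2f'%a,proj(I,cw(-52-122*np.sin(a),62-122*np.cos(a),73)).round(1))
    h=cv2.cvtColor(I['color'],cv2.COLOR_RGB2HSV); m=cv2.inRange(h,(0,150,90),(6,255,255))|cv2.inRange(h,(174,150,90),(180,255,255))
    P=proj(I,[cw(-52,62-122,60),cw(-52,62,60)]); x0,y0=P.min(0).astype(int)-15; x1,y1=P.max(0).astype(int)+15
    ys,xs=np.nonzero(m[y0:y1,x0:x1]); print('red u',xs.min()+x0,xs.max()+x0,'v',ys.min()+y0,ys.max()+y0,'pred mid ends',P.round(1).tolist())
cv2.imwrite('pics/v7.png',np.hstack([cv2.resize(im['color'][100:220,260:380,::-1],None,fx=3.2,fy=3.2,interpolation=2),cv2.resize(sd['color'][130:250,130:250,::-1],None,fx=3.2,fy=3.2,interpolation=2)]))
E
```

```text
t 13.3 pos [631.8  36.7  88.3] F [0.7 0.7 0.8] grip -0.3 fingerdir [-0.     0.701 -0.713] toolx [-1. -0.  0.]
shift total [-0.0002  0.0151 -0.0178] per row /1 [-0.0002  0.0151 -0.0178] turn [-0.009  0.     0.   ]
tip top pred a=0.00 [[330.2 184.2]]
tip top pred a=0.12 [[326.5 185.9]]
red u 301 332 v 169 193 pred mid ends [[329.5, 188.0], [298.8, 169.9]]
tip top pred a=0.00 [[192.4 186.1]]
tip top pred a=0.12 [[196.2 184.9]]
red u 195 205 v 189 206 pred mid ends [[192.8, 188.8], [207.6, 208.5]]
```

View pics/v7.png

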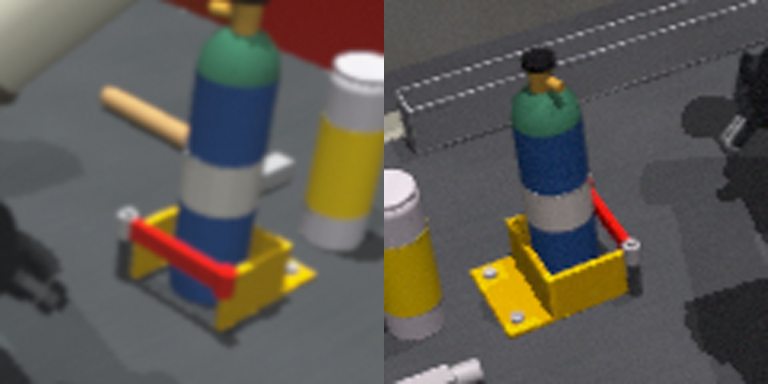

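Gate shut across the front, tip at u≈330 in the scene view as predicted for angle 0. The cylinder is upright behind it and the robot is clear.

```bash
python3 -c "
from bench import job_done
print(job_done())"
```

```text
the job is handed in; nothing more can be done
None
```

The cylinder is home against the cradle's back wall, the red gate is shut across its front, and I handed the job in at 13.3 s. The hand-in reports no verdict.

- **Cylinder:** I slid it standing, pushing with two fingertips about 30 mm above the bench (planned height). At home the push force jumped from about 4 N to 10 N and the tool stopped. Afterwards its outline matched the home position to within a pixel or two (1 px ≈ 4 mm), and it stood upright.
- **Gate:** I swung it with closed fingers on its outer face. The force rose to 11 N within 2 mm of where I had predicted the stop. In the scene view the bar's end (right edge 332 px) matches a fully shut gate; at 0.12 rad open it would be about 328 px.
- **Robot:** it had backed well clear, with under 1 N on the tool. The highest push force in the readings was about 11 N.
- **Bystanders:** I did not measure their positions again. The spray can and hammer look unmoved in the last picture; the others were not in it, but I never worked near them.
- **Disagreements:**
  - One early approach move drifted 10 mm sideways, before any contact. I corrected it.
  - The tool reached home about 5 mm farther in than I had predicted, because I had overestimated how far the fingertips reach.
  - In the last side view the cylinder hides the gate's tip, so only the scene view confirms the gate angle.

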